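Weigh the tape reel

ROBOT

A 6-joint arm with a two-finger parallel gripper is mounted at the origin on the work surface. World frame = base frame: x ahead of the robot, y to its left, z up, the work surface at z = 0. Lengths are in m, angles in rad, forces in N, time in s.
With the tool pointing down it reaches from about 0.375 to 0.9 m from the base axis. Payload 3.1 kg.
Tool frame: the origin (TCP) lies at the very end of the fingers, on their centre line; the grasp point (between the pads) lies 19 mm behind it (robot.tcp_to_grasp is the distance from the TCP to the grasp point, in m); z points along the fingers, y is the line along which they close (so a half turn about z gives the same grasp; the last joint's range is limited). The gripper opens to 85 mm and grips with 20 to 120 N. Pads are 22 mm wide; open, the fingers measure 114 mm over their backs; the gripper's body (76 mm by 85 mm) begins 54 mm behind the grasp point. The pads swing forward as they close: fully open they stand 13 mm farther back than shut.
Start: joints at [0.954, 0.527, 1.433, -0, 1.181, -0.178], TCP at [0.265, 0.566, 0.231] pointing down, gripper open.
Joint ranges: [-3.08, 3.08], [-0.75, 2.2], [0.22, 2.44], [-1.43, 4.57], [0, 2.65], [-2.85, 2.85]. Speed limits (rad/s): [2.79, 2.79, 3.14, 3.14, 3.14, 3.14].

INTERFACE

Orientations are given as a unit quaternion [x, y, z, w].
In Python, from rig import robot gives the robot as it stands.
- The arm moves only by the tool carry_out, never from a script. Its argument "series" is a list of rows, each a list of 7 numbers: the shift along the world's x, y, z in mm, then the turn, a rotation vector about the world's x, y, z in rad, then the opening, from 0 (shut) to 1 (fully open). In form: [[dx, dy, dz, wx, wy, wz, hand], ...]. A call has 1 to 10 rows; each row shifts and turns the commanded pose from where the row before left it; what a row does not reach is not made up. A row lasts 1/10 s, in which the tool goes at most 50 mm and 8.59 degrees, less where a joint would pass 70% of its speed; a pose out of reach is approached as far as the arm can. A call is refused whole if a number of a shift passes 50 or a number of a turn 0.15, either way. A call with a gripper value outside its range is refused whole. The fingers move at their own pace and stop on an object; the grip force is fixed at half the most. Time passes only in rows, so rows that do not move let the fingers close. It gives the time, the measured TCP pose, the force, the opening and the grip force at its end, in the units of the state.
- robot.sense(): the state, without advancing time (a new reading comes with each control period).
- robot.read_camera(name): name is "scene" or "top"; returns a dict with "color" (480x640x3 uint8, red, green, blue), "K" (3x3 intrinsics, pixels), "origin" and "orientation" of the camera in the world. Camera axes: x right, y down, z forward; pixel columns grow to the right and rows downward; lengths in m; the calibration is good to about 2 mm. A picture is of the moment at which its call begins. There is no depth.
- robot.finish_job(): hands the job in; it is judged then, once.
Trained networks look in a picture, given as the dict that the camera call returned (one of the last four; its "shot" number tells which), for a name from the list of things; names that differ only in an ending like _2 or _b are one class to them, and where a whole thing is asked for, a point or a joint stands for the part that bears it (a point fixed in the world has none). Each returns a list of dicts, best first, with "conf" (0 to 1); they miss things now and then, are a little off and sometimes report something else, mostly with a low value. They report only what shows in the picture. A call takes as long as a camera call. They do not tell look-alikes from the thing itself.
- robot.find_in(picture, label): "box" ([left, top, width, height] in pixels, round what is visible of it).
The state is a dict: "t": time; "joint_pos": joint angles; "qd": joint speeds; "joint_efforts": joint torques, N m; "ee_pos": TCP position; "tool_rot": TCP orientation; "wrist_force": force on the tool from outside, world axes, zero at the start; "wrist_torque": the same for the moment, N m; "gripper_width": opening from 0.0 (shut) to 1.0 (fully open); "grip_force": force on a finger pad.
Only numpy, scipy, OpenCV 4.12 (cv2) and the standard library are available. Lean on these libraries where they do the work, as an engineer would, in place of code of your own. Each camera call takes 0.05 s, during which the arm holds its last target. There are 200 camera calls.

TASK

Take the reel of paper tape off the stand's spindle and set it down gently, upright and fully on the pan of the bench scale, so that the tape left can be weighed. A hidden cross pin locks the reel: by its neck, try it upwards lightly and turn it anticlockwise (seen from above) bit by bit until it comes free, without wrenching it, then slide it straight up off the spindle, keeping it roughly level and never letting it fall. Leave the cup, jar, sponge and scraper where they are.

Things in the scene. Friction and masses are not known exactly. Their poses are not given: they have to be found in the camera images.
- stand: Green tape stand, fixed. Origin: on the spindle's axis at table level, z up. Base plate 18 mm high, 150 mm wide, from x = -80 to +170 mm; round seat 80 mm across with its top at z = 30 mm, on which the reel rests. A 26 mm column, 388 mm tall, stands at x = +135 mm behind the spindle
- spindle_top (a point): Top of the upright steel spindle, 24 mm in diameter, 96 mm above the table. Inside the reel the spindle carries a fixed cross pin (42 mm long, 10 x 10 mm, its underside 44 and top 54 mm above the table) whose direction cannot be known beforehand
- hood (a point): Centre of the underside of a round lamp hood, 80 mm in diameter, that hangs right above the spindle, 300 mm above the table (75 mm tall, on an arm to the column). Under it the gripper must come to the reel tilted some 40 degrees, leaning away from the column
- reel: Reel of brown paper tape, 0.4 kg: body 110 mm in diameter, 42 mm high, a neck above. Origin: centre of the underside, z up. Its 10 mm floor has a keyhole with two slots along the reel's x axis, 14 mm wide, that pass the pin when in line within 0.1 rad. At first it has 4 mm of lift; turned 0.3 to 1.1 rad anticlockwise it comes free; 66 mm of lift clears the spindle
- neck (a point): Middle of the reel's round grey neck, to be gripped: 58 mm outer diameter, wall 4 mm, open at the top, from 42 to 80 mm above the reel's underside; this point is on the axis 61 mm above the underside
- scale: Grey bench scale, fixed, 190 x 170 mm and 40 mm high, with a round steel pan on top. Origin: centre of the underside
- pan (a point): Centre of the top face of the scale's pan, 65 mm above the table; the pan is a flat disc 160 mm in diameter
- cup: White cup, 64 mm across, 65 mm high, loose; origin at the centre of its underside
- jar: White jar with red lid, 60 mm across, 75 mm high, loose; origin at the centre of its underside
- sponge: Yellow sponge block 100 x 65 x 35 mm, loose; origin at the centre of its underside
- scraper: Spatula 200 mm long lying on the table, loose; origin under its middle
Things that resemble listed ones, but are neither listed nor needed, are in the scene too. What is shaped like the reel but black or orange is not meant.

How it is judged:
By the outcome, as a careful person would: the job done as asked, in the order asked, and still so for the second after the job is handed in, with the robot touching nothing.
It also fails if it takes over 58 s, if anything falls off the work surface, if the arm or the gripper's body presses on something with over 40 N, if the wrist force passes 120 N, or if a joint passes its speed limit or range.

## Working session

There is one attempt and no reset: what is moved stays moved. The work goes in short steps, Python scripts to look and compute and a tool call to move; the robot and the scene stay as the last step left them, time stands still between calls to the robot, and variables do not carry over. Pictures are saved under pics/ and viewed, at most 10 in all, crops included, and the job is handed in when it is done.

Besides the shell and the picture viewer there is one more tool, called as name(argument=value, ...) on one line, values as JSON. carry_out: Moves the arm, as the interface text tells. Its arguments: {"type":"object","properties":{"series":{"type":"array","items":{"type":"array","items":{"type":"number"}}}},"required":["series"]}

```bash
mkdir -p pics; ls
cat > h.py <<'E'
import numpy as np, cv2
from scipy.spatial.transform import Rotation as R
from rig import robot
def ray(p,u,v):
    d=np.linalg.inv(p["K"])@[u,v,1]; return np.array(p["origin"]),R.from_quat(p["orientation"]).apply(d)
def atz(p,u,v,z):
    o,d=ray(p,u,v); return o+d*(z-o[2])/d[2]
def tri(*obs):
    A=np.zeros((3,3));b=np.zeros(3)
    for p,u,v in obs:
        o,d=ray(p,u,v); d=d/np.linalg.norm(d); M=np.eye(3)-np.outer(d,d); A+=M;b+=M@o
    return np.linalg.solve(A,b)
def proj(p,X):
    c=R.from_quat(p["orientation"]).inv().apply(np.array(X)-p["origin"]); q=p["K"]@c; return q[:2]/q[2]
E
python3 - <<'E'
from h import *
np.set_printoptions(precision=3,suppress=True)
for n in ("scene","top"):
    p=robot.read_camera(n); cv2.imwrite(f"pics/{n}0.png",p["color"][:,:,::-1]); print(n,p["origin"],R.from_quat(p["orientation"]).as_matrix()[:,2],p["K"][0])
    for l in ("reel","neck","scale","pan","stand","spindle_top","hood","cup","jar","sponge","scraper"):
        print(l,[(np.round(d["box"]).tolist(),round(d["conf"],2)) for d in robot.find_in(p,l)][:4])
print(robot.sense())
E
```

```text
pics
scene [1.184 0.167 1.284] [-0.532 -0.117 -0.839] [597.599   0.    314.459]
reel [([439.0, 212.0, 49.0, 42.0], 0.9), ([251.0, 199.0, 41.0, 45.0], 0.85), ([382.0, 218.0, 41.0, 46.0], 0.82), ([401.0, 362.0, 50.0, 56.0], 0.76)]
neck [([440.0, 212.0, 44.0, 44.0], 0.96), ([347.0, 273.0, 37.0, 50.0], 0.87), ([399.0, 361.0, 55.0, 55.0], 0.8), ([382.0, 214.0, 41.0, 46.0], 0.79)]
scale [([180.0, 253.0, 91.0, 83.0], 0.65)]
pan [([183.0, 252.0, 88.0, 85.0], 0.58)]
stand [([301.0, 209.0, 99.0, 170.0], 0.72)]
spindle_top [([301.0, 210.0, 99.0, 169.0], 0.71), ([298.0, 241.0, 23.0, 32.0], 0.16)]
hood [([301.0, 210.0, 102.0, 169.0], 0.59)]
cup [([298.0, 240.0, 24.0, 30.0], 0.8)]
jar [([269.0, 340.0, 30.0, 42.0], 0.71)]
sponge [([164.0, 210.0, 28.0, 40.0], 0.61)]
scraper [([428.0, 298.0, 78.0, 48.0], 0.82), ([269.0, 341.0, 24.0, 39.0], 0.26)]
top [0.221 0.012 1.426] [ 0.222 -0.009 -0.975] [580.294   0.    309.831]
reel [([232.0, 233.0, 47.0, 45.0], 0.96), ([342.0, 301.0, 46.0, 51.0], 0.92), ([141.0, 342.0, 48.0, 46.0], 0.66), ([160.0, 168.0, 48.0, 48.0], 0.63)]
neck [([229.0, 234.0, 48.0, 44.0], 
[... 419 characters left out ...]
298.0, 165.0, 22.0, 30.0], 0.58), ([230.0, 232.0, 50.0, 44.0], 0.58)]
sponge [([438.0, 267.0, 44.0, 45.0], 0.87), ([231.0, 234.0, 48.0, 43.0], 0.54), ([298.0, 163.0, 25.0, 33.0], 0.41)]
scraper [([119.0, 235.0, 67.0, 60.0], 0.82)]
{'t': 1.2, 'joint_pos': array([ 0.953,  0.527,  1.433, -0.   ,  1.181, -0.178]), 'qd': array([ 0.   ,  0.001,  0.002, -0.   ,  0.002, -0.   ]), 'joint_efforts': array([ -0.   , -44.233, -17.842,  -0.   ,   0.001,   0.   ]), 'ee_pos': array([0.266, 0.566, 0.231]), 'tool_rot': array([ 0.218,  0.976, -0.   ,  0.   ]), 'wrist_force': array([-0.393, -0.401, -1.02 ]), 'wrist_torque': array([-0.031,  0.012, -0.007]), 'grip_force': 0.0, 'gripper_width': 0.9995359942388087}
```

View pics/scene0.png

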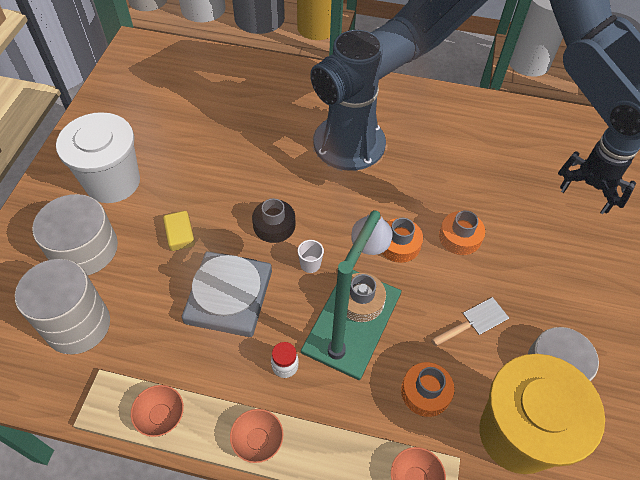

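View pics/top0.png

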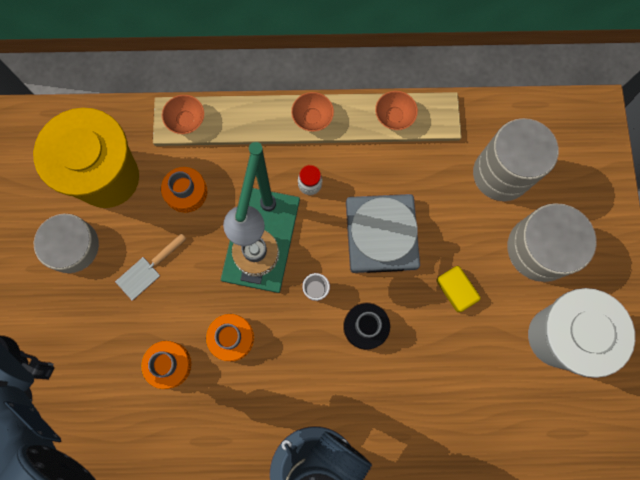

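The scene view shows the brown reel on the green stand at about (362,297), its neck at (363,288), and the pan at (226,285). In the top view the reel is at (255,255), the pan at (384,231) and the column foot at (268,206). I'll zoom in to measure.

Run:
```python
import cv2, numpy as np
a=cv2.imread("pics/scene0.png")[200:385,290:410]; b=cv2.imread("pics/top0.png")[135:300,210:310]
a=cv2.resize(a,None,fx=3.2,fy=3.2,interpolation=2); b=cv2.resize(b,None,fx=3.6,fy=3.6,interpolation=2)
im=np.zeros((600,780,3),np.uint8); im[:a.shape[0],:a.shape[1]]=a; im[:b.shape[0],400:400+b.shape[1]]=b
cv2.imwrite("pics/z0.png",im)
```

```text
(no output)
```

View pics/z0.png

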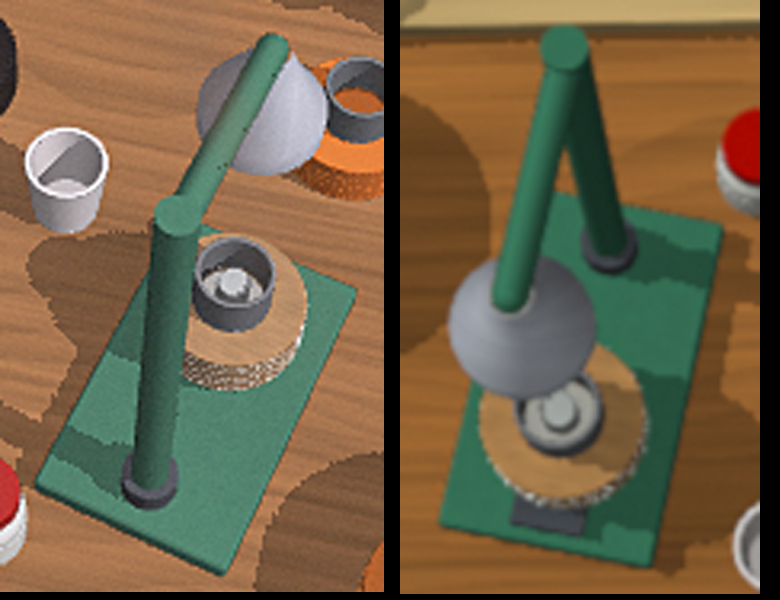

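The crop shows the neck rim at about (363,285) and the spindle top at (363.4,287.5) in the scene view, both at about (254,248) in the top view. The base plate corners are clear, and the dark column is on the far (+x) side.

```bash
cat > m.py <<'E'
from h import *
from scipy.optimize import least_squares
np.set_printoptions(precision=4,suppress=True)
S=robot.read_camera("scene");T=robot.read_camera("top")
zs=lambda x,y:(S,290+(x+.5)/3.2-.5,200+(y+.5)/3.2-.5)
zt=lambda x,y:(T,210+(x-400+.5)/3.6-.5,135+(y+.5)/3.6-.5)
print("neck top",tri(zs(234,272),zt(559,409)),"spindle",tri(zs(235,281),zt(559,408)))
print("pan",tri((S,226,285),(T,383.5,231.5)))
for k,q in dict(bl=(38,487),br=(225,573),fr=(355,292)).items(): print("S",k,atz(*zs(*q),.018))
for k,q in dict(br=(722,230),fr=(652,565),fl=(443,523)).items(): print("T",k,atz(*zt(*q),.018))
print("colbase S",atz(*zs(150,487),.02),"T",atz(*zt(609,247),.02))
print("hood cols: S",atz(*zs(262,110),.33),"T",atz(*zt(522,326),.33))
print("cup",tri((S,311,250),(T,316,284)), "jar",tri((S,284.5,352),(T,310,176)))
E
python3 m.py
```

```text
neck top [0.5108 0.1321 0.1029] spindle [0.5132 0.1334 0.0946]
pan [ 0.5587 -0.1813  0.0484]
S bl [0.6668 0.0294 0.018 ]
S br [0.6972 0.1703 0.018 ]
S fr [0.4571 0.2226 0.018 ]
T br [0.6562 0.0244 0.018 ]
T fr [0.42   0.0757 0.018 ]
T fl [0.4516 0.2177 0.018 ]
colbase S [0.6486 0.1065 0.02  ] T [0.6447 0.1037 0.02  ]
hood cols: S [0.5262 0.1345 0.33  ] T [0.5075 0.1308 0.33  ]
cup [ 0.4286 -0.01    0.0699] jar [ 0.6973 -0.0023  0.0696]
```

```bash
cat >> h.py <<'E'
np.set_printoptions(precision=4,suppress=True)
def Rt(phi,tilt=np.deg2rad(40),s=1):
    d=np.array([np.sin(tilt)*np.cos(phi),np.sin(tilt)*np.sin(phi),-np.cos(tilt)]); y=s*np.array([-np.sin(phi),np.cos(phi),0])
    return R.from_matrix(np.c_[np.cross(y,d),y,d])
def delta(G,phi,back=0,tilt=np.deg2rad(40),s=1):
    """mm shift and rotvec from measured pose to grasp point G, backed off along the tool"""
    st=robot.sense(); Q=Rt(phi,tilt,s); X=np.array(G)+Q.apply([0,0,.019-back])
    return (X-st["ee_pos"])*1000,(Q*R.from_quat(st["tool_rot"]).inv()).as_rotvec(),X
E
python3 - <<'E'
from h import *
S=robot.read_camera("scene");T=robot.read_camera("top")
print("pan S",atz(S,226,285,.065),"T",atz(T,383.5,231.5,.065))
# ellipse fits of pan by colour
for n,p,(x0,y0,x1,y1) in(("S",S,(178,245,275,340)),("T",T,(340,188,424,278))):
    g=cv2.cvtColor(p["color"],cv2.COLOR_RGB2HSV)[y0:y1,x0:x1]
    c=p["color"][y0:y1,x0:x1].astype(int); m=((g[...,1]<45)&(c.mean(2)>135)).astype(np.uint8)
    k=max(cv2.findContours(m,0,1)[0],key=cv2.contourArea); h=cv2.convexHull(k); e=cv2.fitEllipse(h); print(n,e[0][0]+x0,e[0][1]+y0,e[1],atz(p,e[0][0]+x0,e[0][1]+y0,.065))
st=robot.sense(); print(R.from_quat(st["tool_rot"]).as_matrix())
for s in(1,-1): print(s,*delta([.5145,.133,.097],-.2,.12,s=s))
E
```

```text
pan S [ 0.5672 -0.1769  0.065 ] T [ 0.5546 -0.1787  0.065 ]
S 222.44837188720703 300.2653503417969 (75.28716278076172, 99.87535858154297) [ 0.6072 -0.1723  0.065 ]
T 380.9718933105469 240.5371971130371 (36.15188980102539, 65.79027557373047) [ 0.5323 -0.1716  0.065 ]
[[-0.9053  0.4248  0.    ]
 [ 0.4248  0.9053 -0.    ]
 [-0.     -0.     -1.    ]]
1 [ 185.3603 -419.8709  -56.9329] [-0.2197 -0.6643  0.229 ] [0.4509 0.1459 0.1744]
-1 [ 185.3603 -419.8709  -56.9329] [ 0.9533 -0.3153 -2.739 ] [0.4509 0.1459 0.1744]
```

carry_out(series=[[15,-35,0,-0.037,-0.111,0.038,1],[15,-35,0,-0.037,-0.111,0.038,1],[15,-35,0,-0.037,-0.111,0.038,1],[15,-35,0,-0.037,-0.111,0.038,1],[15,-35,0,-0.037,-0.111,0.038,1],[15,-35,0,-0.037,-0.111,0.038,1],[15,-35,0,0,0,0,1],[15,-35,0,0,0,0,1],[15,-35,0,0,0,0,1],[15,-35,0,0,0,0,1]])

```text
t: 2.4
ee_pos: [0.4143, 0.2196, 0.2317]
tool_rot: [0.098, 0.937, -0.035, 0.334]
wrist_force: [0.4, 0.2, 1.2]
gripper_width: 1.001
grip_force: 0.0
```

Run:
```python
from h import *
st=robot.sense(); print(st["t"],st["joint_pos"],st["ee_pos"],st["wrist_force"])
print(*delta([.5145,.133,.097],-.2,.12))
```

```text
2.4 [ 0.5158  0.2923  2.1666 -1.2907  0.4511  0.2916] [0.4143 0.2196 0.2317] [0.3702 0.1983 1.1577]
[ 36.5241 -73.7137 -57.2859] [-0.0033 -0.0125  0.0086] [0.4509 0.1459 0.1744]
```

carry_out(series=[[12,-25,-7,0,0,0,1],[12,-25,-10,0,0,0,1],[12,-24,-20,0,-0.012,0.008,1],[0,0,-20,0,0,0,1],[0,0,0,0,0,0,1],[0,0,0,0,0,0,1]])

```text
t: 3.0
ee_pos: [0.4571, 0.1592, 0.2098]
tool_rot: [0.098, 0.943, -0.039, 0.316]
wrist_force: [-0.7, -0.2, -0.2]
gripper_width: 1.001
grip_force: 0.0
```

Run:
```python
from h import *
st=robot.sense(); print(st["t"],st["joint_pos"],st["ee_pos"],st["wrist_force"])
print(*delta([.5145,.133,.097],-.2,.12))
S=robot.read_camera("scene");T=robot.read_camera("top")
a=cv2.resize(S["color"][200:350,170:400],None,fx=3.4,fy=3.4,interpolation=2)[:,:,::-1]
cv2.imwrite("pics/s1.png",a)
b=cv2.resize(T["color"][150:300,210:430],None,fx=3.6,fy=3.6,interpolation=2)[:,:,::-1]
cv2.imwrite("pics/t1.png",b)
for p,u in((S,"S"),(T,"T")): print(u,"tcp",proj(p,st["ee_pos"]))
```

```text
3.0 [ 0.288   0.3296  2.1853 -1.4301  0.305   0.2572] [0.4571 0.1592 0.2098] [-0.7095 -0.2063 -0.2061]
[ -6.1912 -13.2793 -35.4522] [ 0.0011 -0.0515  0.0119] [0.4509 0.1459 0.1744]
S tcp [383.458  241.8369]
T tcp [236.1253 262.5299]
```

View pics/s1.png

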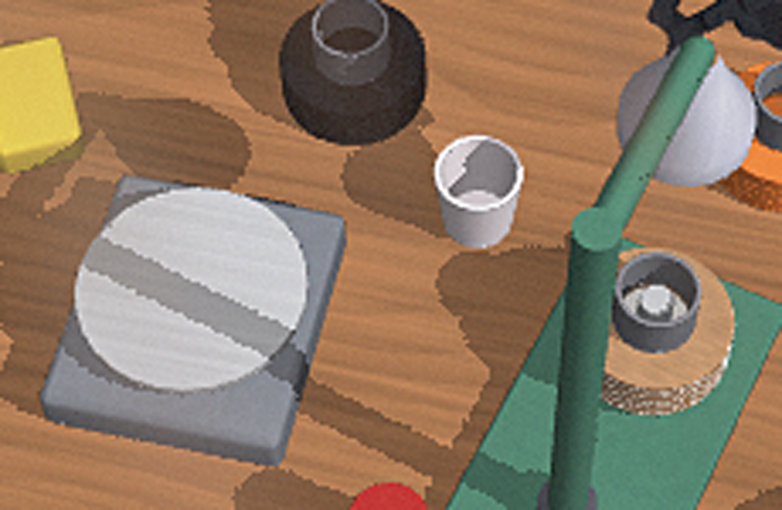

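View pics/t1.png

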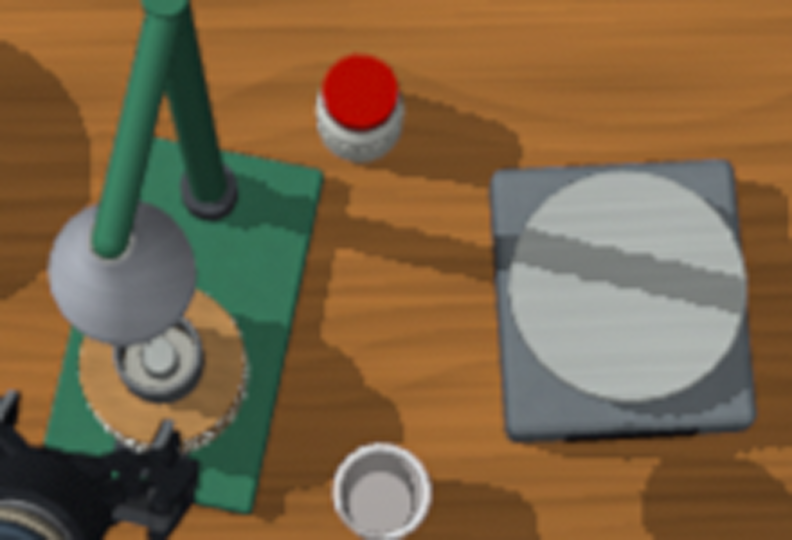

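The pan shows in the scene crop at about (190,288) in zoom, in the top crop at (628,285), and the gripper is at the lower left. Joint 4 is stuck at its limit, so I'll fit a kinematic model and use it to choose the lean azimuth.

```bash
cat > k.py <<'E'
from h import *
from scipy.optimize import least_squares
Rz=lambda a:R.from_euler('z',a); Ry=lambda a:R.from_euler('y',a)
def fk(q,p):
    b=Rz(q[0]);a2=b*Ry(q[1]);a3=a2*Ry(q[2]);t=a3*Rz(q[3])*Ry(q[4])
    X=b.apply([p[4],0,p[0]])+a2.apply([0,0,p[1]])+a3.apply([p[5],0,p[2]])+t.apply([0,0,p[3]])
    return X,t*Rz(q[5])
D=[([0.953,0.527,1.433,0,1.181,-0.178],[0.2655,0.566,0.231],[.218,.976,0,0]),
([0.5158,0.2923,2.1666,-1.2907,0.4511,0.2916],[0.4143,0.2196,0.2317],[0.098,0.937,-0.035,0.334]),
([0.288,0.3296,2.1853,-1.4301,0.305,0.2572],[0.4571,0.1592,0.2098],[0.098,0.943,-0.039,0.316])]
f=lambda p:np.r_[np.concatenate([fk(q,p)[0]-x for q,x,_ in D]),.02*np.array(p)[4:]*.05]
sol=least_squares(f,[.3,.4,.4,.2,0,0]);P=sol.x
J0=(R.from_quat(D[1][2]).inv()*fk(D[1][0],P)[1]).as_rotvec()
lo=np.array([-3.08,-.75,.22,-1.43,0,-2.85]);hi=np.array([3.08,2.2,2.44,4.57,2.65,2.85])
C=(fk(D[1][0],P)[1].inv()*R.from_quat(D[1][2]))
def ik(X,Q,q0):
    g=lambda q:np.r_[(fk(q,P)[0]-X)*10,(Q.inv()*fk(q,P)[1]*C).as_rotvec()]
    s=least_squares(g,np.clip(q0,lo+1e-3,hi-1e-3),bounds=(lo,hi)); return s.x,np.abs(s.fun).max()
if __name__=="__main__":
    print(P,np.abs(f(P)).max(),J0,[(R.from_quat(o).inv()*fk(q,P)[1]*C).magnitude() for q,_,o in D])
    G=np.array([.5145,.133,.097]);t=np.deg2rad(40)
    for ph0 in(-.2,0.,.25):
        q=np.array([.25,.4,2,-.5,.4,.2])if ph0<.2 else np.array([.25,.4,2,.3,.3,0])
        for lift in(0,.075):
            for ph in ph0+np.arange(0,1.2,.275):
                Q=Rt(ph);q,e=ik(G+[0,0,lift]+Q.apply([0,0,.019]),Q,q);print(round(ph,2),lift,q,round(e,4))
E
python3 k.py
```

```text
[-0.3231  0.6281  0.115  -0.004   0.1719 -0.0555] 0.09088465228915915 [-0.0002 -0.0007 -1.5702] [0.00039003991846394976, 0.0, 0.0010324605132864867]
-0.2 0 [ 0.2449  0.5308  2.44   -1.43    0.2439  0.3406] 0.468
0.08 0 [ 0.249   0.5309  2.4191 -1.43    0.048   0.0344] 0.5083
0.35 0 [ 0.2555  0.5311  2.4181 -1.4294  0.     -0.229 ] 0.5068
0.62 0 [ 0.2625  0.5314  2.4351 -1.4291  0.     -0.4817] 0.5338
0.9 0 [ 0.2688  0.5318  2.44   -1.4291  0.     -0.7368] 0.559
-0.2 0.075 [ 0.2423  0.4531  2.1921 -1.43    0.2587  0.2532] 0.1788
0.08 0.075 [ 0.2484  0.4544  2.1774 -1.43    0.0855  0.0115] 0.1942
0.35 0.075 [ 0.2561  0.4548  2.1787 -1.4296  0.     -0.2183] 0.192
0.62 0.075 [ 0.2648  0.4541  2.1941 -1.4291  0.     -0.4419] 0.23
0.9 0.075 [ 0.2724  0.4529  2.2277 -1.4291  0.     -0.675 ] 0.3087
0.0 0 [ 0.2478  0.5308  2.422  -1.43    0.1025  0.1177] 0.5042
0.28 0 [ 0.2536  0.5311  2.4169 -1.4298  0.     -0.1605] 0.5049
0.55 0 [ 0.2607  0.5312  2.4285 -1.4291  0.     -0.4122] 0.5235
0.82 0 [ 0.2672  0.5316  2.44   -1.4291  0.     -0.6671] 0.5524
1.1 0 [ 0.2727  0.5322  2.44   -1.4291  0. 
[... 315 characters left out ...]
2   2.2637 -1.4291  0.     -0.8548] 0.3863
0.25 0 [ 0.2529  0.5311  2.4168 -0.3055  0.     -1.2622] 0.5048
0.52 0 [ 0.2601  0.5312  2.4266 -0.4096  0.     -1.4086] 0.5206
0.8 0 [ 0.2666  0.5316  2.44   -0.514   0.     -1.5591] 0.5503
1.08 0 [ 0.2723  0.5321  2.44   -0.62    0.     -1.7096] 0.5772
1.35 0 [ 0.2766  0.5329  2.44   -0.728   0.     -1.8625] 0.6127
0.25 0.075 [ 0.2529  0.4548  2.1775 -0.1906  0.     -1.3773] 0.1892
0.52 0.075 [ 0.2617  0.4544  2.1864 -0.291   0.     -1.498 ] 0.2112
0.8 0.075 [ 0.2698  0.4534  2.2133 -0.3946  0.     -1.623 ] 0.2758
1.08 0.075 [ 0.2764  0.4521  2.2586 -0.5048  0.     -1.7561] 0.3759
1.35 0.075 [ 0.2807  0.4514  2.3224 -0.6245  0.     -1.9002] 0.4969
```

```bash
python3 - <<'E'
import re
s=open('k.py').read()
s=s.replace("a2.apply([0,0,p[1]])","a2.apply([p[6],0,p[1]])")
s=re.sub(r"f=lambda p.*\nsol=.*\n","""pr=np.array([.35,.4,.4,.25,0,0,0])
f=lambda p:np.r_[np.concatenate([fk(q,p)[0]-x for q,x,_ in D]),.003*(np.array(p)-pr)]
sol=least_squares(f,pr);P=sol.x
""",s)
open('k.py','w').write(s)
E
python3 k.py
```

```text
[-0.2269  0.6229  0.1783 -0.0045 -0.0277 -0.0685  0.1604] 0.09082722507991337 [-0.0002 -0.0007 -1.5702] [0.00039003991846394976, 0.0, 0.0010324605132864867]
-0.2 0 [ 0.2429  0.5293  2.2347 -1.43    0.2491  0.2841] 0.2867
0.08 0 [ 0.2485  0.5306  2.2225 -1.43    0.0706  0.0213] 0.3138
0.35 0 [ 0.2559  0.5308  2.2223 -1.4295  0.     -0.2223] 0.3114
0.62 0 [ 0.264   0.5301  2.2331 -1.4291  0.     -0.456 ] 0.3404
0.9 0 [ 0.2712  0.5286  2.2564 -1.4291  0.     -0.6967] 0.3999
-0.2 0.075 [ 0.2413  0.4522  2.0772 -1.43    0.2702  0.2221] 0.0724
0.08 0.075 [ 0.2482  0.4539  2.0676 -1.43    0.0996  0.0011] 0.0855
0.35 0.075 [ 0.2563  0.4541  2.0687 -1.4297  0.     -0.2147] 0.0816
0.62 0.075 [ 0.2656  0.4529  2.079  -1.4291  0.     -0.4278] 0.2038
0.9 0.075 [ 0.2739  0.4503  2.1012 -1.4291  0.     -0.6484] 0.3348
0.0 0 [ 0.247   0.5304  2.2243 -1.43    0.12    0.093 ] 0.3115
0.28 0 [ 0.2536  0.5309  2.2215 -1.4298  0.     -0.1589] 0.3094
0.55 0 [ 0.2619  0.5304  2.2289 -1.4291  0.     -0.3918] 0.3293
0.82 0 [ 0.2693  0.529   2.2488 -1.4291  0.     -0.63  ] 0.381
1.1 0 [ 0.2754  0.5272  2.2806 
[... 325 characters left out ...]
4479  2.1245 -1.4291  0.     -0.817 ] 0.4113
0.25 0 [ 0.2529  0.5309  2.2215 -0.4064  0.     -1.1614] 0.3093
0.52 0 [ 0.2611  0.5304  2.2277 -0.4935  0.     -1.3061] 0.3261
0.8 0 [ 0.2687  0.5292  2.2465 -0.5828  0.     -1.4543] 0.3751
1.08 0 [ 0.2749  0.5274  2.2773 -0.6759  0.     -1.6094] 0.4501
1.35 0 [ 0.2793  0.5255  2.3189 -0.7746  0.     -1.7733] 0.5397
0.25 0.075 [ 0.2529  0.4542  2.0679 -0.2989  0.     -1.269 ] 0.079
0.52 0.075 [ 0.2623  0.4535  2.0739 -0.3875  0.     -1.3915] 0.151
0.8 0.075 [ 0.271   0.4514  2.0918 -0.477   0.     -1.519 ] 0.2901
1.08 0.075 [ 0.2784  0.4482  2.1213 -0.5709  0.     -1.6537] 0.4028
1.35 0.075 [ 0.2839  0.4444  2.1614 -0.6719  0.     -1.798 ] 0.4768
```

```bash
sed -i 's/b.apply(\[p\[4\],0,p\[0\]\])/b.apply([p[4],p[7],p[0]])/; s/+t.apply(\[0,0,p\[3\]\])/+t.apply([0,0,p[3]])+(a3*Rz(q[3])).apply([0,p[8],0])/; s/pr=np.array.*/pr=np.array([.25,.4,.4,.25,0,0,0,0,0])/' k.py; python3 k.py
```

```text
[ 0.2744  0.5891  0.3916  0.2972 -0.0019  0.1144  0.0019  0.1111  0.0003] 0.0005673472468042261 [-0.0002 -0.0007 -1.5702] [0.00039003991846394976, 0.0, 0.0010324605132864867]
-0.2 0 [ 0.1703  0.6316  2.0415 -1.43    0.2424  0.1989] 0.2112
0.08 0 [ 0.0443  0.6106  2.0796 -1.43    0.     -0.1662] 0.2473
0.35 0 [ 0.053   0.6115  2.0791 -1.43    0.     -0.392 ] 0.2634
0.62 0 [ 0.061   0.6127  2.0806 -1.43    0.     -0.6214] 0.3066
0.9 0 [ 0.0675  0.6142  2.0838 -1.43    0.     -0.8578] 0.3751
-0.2 0.075 [ 0.1631  0.4788  2.0809 -1.43    0.2309  0.1657] 0.1091
0.08 0.075 [ 0.0438  0.4571  2.1174 -1.43    0.     -0.1654] 0.1315
0.35 0.075 [ 0.0531  0.4581  2.1167 -1.43    0.     -0.3808] 0.1588
0.62 0.075 [ 0.0617  0.4593  2.118  -1.43    0.     -0.6001] 0.2922
0.9 0.075 [ 0.0689  0.4606  2.1211 -1.43    0.     -0.8271] 0.4094
0.0 0 [ 0.0646  0.6119  2.0737 -1.43    0.0402 -0.0808] 0.2466
0.28 0 [ 0.0507  0.6112  2.0791 -1.43    0.     -0.3302] 0.2563
0.55 0 [ 0.0589  0.6123  2.08   -1.43    0.     -0.5583] 0.2922
0.82 0 [ 0.0659  0.6137  2.0828 -1.43    0.     -0.7924] 0.3541
1.1 0 [ 0.07
[... 346 characters left out ...]
18  2.1244 -1.43    0.     -0.999 ] 0.4799
0.25 0 [ 0.0499  0.6111  2.0791 -1.43    0.     -0.3096] 0.2543
0.52 0 [ 0.0582  0.6122  2.0798 -1.43    0.     -0.5373] 0.2878
0.8 0 [ 0.0653  0.6136  2.0824 -1.43    0.     -0.7708] 0.3474
1.08 0 [ 0.0708  0.6154  2.0867 -1.43    0.     -1.0132] 0.4303
1.35 0 [ 0.0741  0.6176  2.0925 -1.43    0.     -1.2672] 0.5318
0.25 0.075 [ 0.0498  0.4577  2.1167 -1.43    0.     -0.3022] 0.1399
0.52 0.075 [ 0.0587  0.4588  2.1173 -1.43    0.     -0.5197] 0.2451
0.8 0.075 [ 0.0665  0.4601  2.1198 -1.43    0.     -0.7435] 0.3692
1.08 0.075 [ 0.0726  0.4616  2.1239 -1.43    0.     -0.9772] 0.4719
1.35 0.075 [ 0.0765  0.4634  2.1296 -1.43    0.     -1.2241] 0.5449
```

```bash
cat > s.py <<'E'
from k import *
G=np.array([.5145,.133,.097])
for tl in(40,):
  for s in(1,-1):
    for lift in(0,.075):
      for ph in np.arange(-.5,1.4,.3):
        Q=Rt(ph,np.deg2rad(tl),s);out=set()
        for q4 in(-1,0,1,2,3,4):
            for q6 in(-2,0,2):
                q,e=ik(G+[0,0,lift]+Q.apply([0,0,.019]),Q,[.1,.6,2,q4,.3,q6])
                if e<2e-3: out.add(tuple(np.round(q,2)))
        print(s,lift,round(ph,2),*out)
E
python3 s.py
```

```text
1 0 -0.5 (np.float64(0.28), np.float64(0.72), np.float64(2.1), np.float64(4.32), np.float64(0.51), np.float64(1.09))
1 0 -0.2 (np.float64(0.16), np.float64(0.72), np.float64(2.2), np.float64(3.64), np.float64(0.49), np.float64(1.4))
1 0 0.1 (np.float64(0.01), np.float64(0.72), np.float64(2.26), np.float64(3.03), np.float64(0.54), np.float64(1.6))
1 0 0.4 (np.float64(-0.14), np.float64(0.72), np.float64(2.26), np.float64(2.48), np.float64(0.57), np.float64(1.72))
1 0 0.7 (np.float64(-0.25), np.float64(0.72), np.float64(2.2), np.float64(1.93), np.float64(0.59), np.float64(1.9))
1 0 1.0 (np.float64(-0.31), np.float64(0.72), np.float64(2.1), np.float64(1.43), np.float64(0.68), np.float64(2.09))
1 0 1.3 (np.float64(-0.32), np.float64(0.73), np.float64(1.97), np.float64(1.06), np.float64(0.83), np.float64(2.19))
1 0.075 -0.5
1 0.075 -0.2 (np.float64(0.16), np.float64(0.51), np.float64(2.16), np.float64(4.01), np.float64(0.3), np.float64(1.01))
1 0.075 0.1 (np.float64(0.01), np.float64(0.5), np.float64(2.22), np.float64(2.94), np.float64(0.29), np.float64(1.7))
1 0.075 0.4 (np.float64(-0.14
[... 1344 characters left out ...]
oat64(0.51), np.float64(2.16), np.float64(4.01), np.float64(0.3), np.float64(-2.13))
-1 0.075 0.1 (np.float64(0.01), np.float64(0.5), np.float64(2.22), np.float64(2.94), np.float64(0.28), np.float64(-1.45))
-1 0.075 0.4 (np.float64(-0.14), np.float64(0.5), np.float64(2.22), np.float64(2.11), np.float64(0.39), np.float64(-1.0))
-1 0.075 0.7 (np.float64(-0.25), np.float64(0.51), np.float64(2.17), np.float64(1.56), np.float64(0.55), np.float64(-0.81))
-1 0.075 1.0 (np.float64(-0.31), np.float64(0.54), np.float64(2.07), np.float64(1.19), np.float64(0.73), np.float64(-0.74))
-1 0.075 1.3 (np.float64(-0.32), np.float64(0.57), np.float64(1.95), np.float64(0.93), np.float64(0.93), np.float64(-0.75))
```

```bash
cat > p.py <<'E'
from k import *
G=np.array([.5145,.133,.097])
q0=robot.sense()["joint_pos"]
for back in(.1,.13,.16):
    Q=Rt(.1,s=-1); q1,e=ik(G+Q.apply([0,0,.019-back]),Q,[.01,.6,2.3,3,.4,-1.5]); print(back,q1,e)
Q=Rt(.1,s=-1); q1,e=ik(G+Q.apply([0,0,.019-.13])+[-.01,0,.01],Q,[.01,.6,2.3,3,.4,-1.5])
N=30;F=[fk(q0+(q1-q0)*i/N,P) for i in range(N+1)]
for i in range(N):
    (x0,r0),(x1,r1)=F[i:i+2]; r0,r1=r0*C,r1*C
    d=(x1-x0)*1000; w=(r1*r0.inv()).as_rotvec()
    print(i,np.r_[np.round(d),np.round(w,3),1].tolist(),np.round(x1,3),np.round(r1.apply([0,0,1]),2),round(np.linalg.norm(w),3))
E
python3 p.py
```

```text
0.1 [-0.007   0.485   2.3788  2.9747  0.4223 -1.4999] 3.3306690738754696e-15
0.13 [-0.0152  0.397   2.4013  2.9311  0.3585 -1.4612] 1.3877787807814457e-15
0.16 [-0.0247  0.3003  2.4161  2.8501  0.28   -1.3853] 6.499634164214285e-11
0 [-14.0, -6.0, -10.0, 0.046, 0.04, -0.082, 1.0] [0.443 0.153 0.2  ] [ 0.54 -0.15 -0.83] 0.102
1 [-14.0, -4.0, -9.0, 0.048, 0.039, -0.081, 1.0] [0.429 0.149 0.191] [ 0.5  -0.15 -0.85] 0.102
2 [-14.0, -2.0, -9.0, 0.05, 0.038, -0.08, 1.0] [0.415 0.147 0.182] [ 0.45 -0.14 -0.88] 0.102
3 [-14.0, -0.0, -8.0, 0.052, 0.037, -0.08, 1.0] [0.401 0.147 0.174] [ 0.41 -0.13 -0.9 ] 0.102
4 [-13.0, 2.0, -7.0, 0.053, 0.035, -0.079, 1.0] [0.388 0.148 0.167] [ 0.37 -0.11 -0.92] 0.102
5 [-12.0, 4.0, -6.0, 0.055, 0.033, -0.079, 1.0] [0.376 0.152 0.16 ] [ 0.33 -0.09 -0.94] 0.101
6 [-11.0, 5.0, -5.0, 0.056, 0.03, -0.078, 1.0] [0.365 0.157 0.155] [ 0.3  -0.06 -0.95] 0.101
7 [-10.0, 6.0, -4.0, 0.058, 0.028, -0.078, 1.0] [0.355 0.164 0.151] [ 0.27 -0.03 -0.96] 0.101
8 [-8.0, 8.0, -3.0, 0.058, 0.025, -0.078, 1.0] [0.346 0.171 0.148] [ 0.24  0.01 -0.97] 0.101
9 [-7.0, 8.0, -2.0, 0.0
[... 1218 characters left out ...]
397 0.223 0.181] [ 0.47  0.33 -0.82] 0.101
23 [9.0, -9.0, 3.0, 0.033, -0.007, -0.096, 1.0] [0.406 0.214 0.184] [ 0.51  0.31 -0.8 ] 0.101
24 [8.0, -11.0, 3.0, 0.03, -0.006, -0.097, 1.0] [0.414 0.203 0.187] [ 0.54  0.28 -0.79] 0.101
25 [7.0, -13.0, 2.0, 0.027, -0.005, -0.098, 1.0] [0.421 0.19  0.19 ] [ 0.57  0.25 -0.78] 0.102
26 [6.0, -14.0, 2.0, 0.024, -0.004, -0.099, 1.0] [0.427 0.176 0.191] [ 0.6   0.21 -0.77] 0.102
27 [4.0, -16.0, 1.0, 0.022, -0.002, -0.1, 1.0] [0.431 0.16  0.192] [ 0.62  0.16 -0.77] 0.102
28 [2.0, -17.0, 0.0, 0.02, -0.0, -0.101, 1.0] [0.433 0.143 0.192] [ 0.63  0.11 -0.77] 0.102
29 [0.0, -18.0, -0.0, 0.018, 0.002, -0.101, 1.0] [0.434 0.126 0.192] [ 0.64  0.06 -0.77] 0.103
```

carry_out(series=[[-14,-6,-10,0.046,0.04,-0.082,1],[-14,-4,-9,0.048,0.039,-0.081,1],[-14,-2,-9,0.05,0.038,-0.08,1],[-14,0,-8,0.052,0.037,-0.08,1],[-13,2,-7,0.053,0.035,-0.079,1],[-12,4,-6,0.055,0.033,-0.079,1],[-11,5,-5,0.056,0.03,-0.078,1],[-10,6,-4,0.058,0.028,-0.078,1],[-8,8,-3,0.058,0.025,-0.078,1],[-7,8,-2,0.059,0.022,-0.079,1]])

```text
t: 4.1
ee_pos: [0.3395, 0.1807, 0.1472]
tool_rot: [0.516, 0.849, 0.079, 0.082]
wrist_force: [-0.3, 0.3, -0.2]
gripper_width: 0.998
grip_force: 0.0
```

carry_out(series=[[-5,9,-1,0.059,0.019,-0.079,1],[-3,9,0,0.059,0.015,-0.08,1],[-1,9,1,0.058,0.012,-0.081,1],[1,8,2,0.058,0.009,-0.082,1],[3,7,2,0.056,0.006,-0.083,1],[4,6,3,0.055,0.003,-0.084,1],[6,5,4,0.052,0.001,-0.085,1],[7,3,4,0.05,-0.001,-0.087,1],[8,1,4,0.048,-0.003,-0.088,1],[9,-1,4,0.045,-0.005,-0.09,1]])

```text
t: 5.1
ee_pos: [0.3691, 0.2364, 0.1705]
tool_rot: [0.813, 0.521, 0.255, -0.05]
wrist_force: [-0.3, 0.8, 0.1]
gripper_width: 1.002
grip_force: 0.0
```

```bash
python3 p.py | tail -30 | cut -c1-150 >plan2.txt
python3 - <<'E'
from h import *
st=robot.sense(); print(st["t"],st["joint_pos"],st["ee_pos"],R.from_quat(st["tool_rot"]).apply([0,0,1]))
E
sed -n '1p;10p;20p;30p' plan2.txt
```

```text
5.1 [ 0.0835  0.3416  2.3318  1.4368  0.3248 -0.8453] [0.3691 0.2364 0.1705] [ 0.3619  0.3476 -0.865 ]
0 [3.0, -1.0, 1.0, 0.015, -0.002, -0.03, 1.0] [0.373 0.236 0.172] [ 0.37  0.35 -0.86] 0.033
9 [3.0, -3.0, 1.0, 0.011, -0.002, -0.032, 1.0] [0.401 0.221 0.184] [ 0.49  0.33 -0.81] 0.034
19 [2.0, -5.0, 0.0, 0.008, -0.001, -0.033, 1.0] [0.426 0.181 0.192] [ 0.59  0.22 -0.77] 0.034
29 [-0.0, -6.0, -0.0, 0.005, 0.001, -0.034, 1.0] [0.434 0.126 0.192] [ 0.64  0.06 -0.77] 0.034
```

Tracking is excellent. I'll run the last ten rows.

carry_out(series=[[9,-3,4,0.042,-0.006,-0.091,1],[10,-5,4,0.039,-0.007,-0.093,1],[9,-7,4,0.036,-0.007,-0.094,1],[9,-9,3,0.033,-0.007,-0.096,1],[8,-11,3,0.03,-0.006,-0.097,1],[7,-13,2,0.027,-0.005,-0.098,1],[6,-14,2,0.024,-0.004,-0.099,1],[4,-16,1,0.022,-0.002,-0.1,1],[2,-17,0,0.02,0,-0.101,1],[0,-18,0,0.018,0.002,-0.101,1]])

```text
t: 6.1
ee_pos: [0.4332, 0.1228, 0.1933]
tool_rot: [0.938, 0.044, 0.342, -0.019]
wrist_force: [0.3, 0.3, -0.2]
gripper_width: 0.999
grip_force: 0.0
```

```bash
cat > m2.py <<'E'
from h import *
S=robot.read_camera("scene");T=robot.read_camera("top")
zs=lambda x,y:(S,170+(x+.5)/3.4-.5,200+(y+.5)/3.4-.5)
zt=lambda x,y:(T,210+(x+.5)/3.6-.5,150+(y+.5)/3.6-.5)
ps,pt=zs(190.5,288),zt(628,285.5)
print("pan",tri(ps,pt),atz(*ps,.065),atz(*pt,.065))
n,m=zs(655,289),zt(160,358)
print("necktop",tri(n,m),atz(*n,.11),atz(*m,.11)); n,m=zs(657,298),zt(159,357)
print("spindle",tri(n,m),atz(*n,.096),atz(*m,.096))
E
python3 m2.py
python3 - <<'E'
from h import *
st=robot.sense(); print(st["t"],st["joint_pos"],st["ee_pos"])
print(*delta([.5145,.133,.097],.1,.05,s=-1)); print(*delta([.5145,.133,.097],.1,.0,s=-1))
E
```

```text
pan [ 0.5624 -0.1807  0.0584] [ 0.5657 -0.1782  0.065 ] [ 0.561  -0.1805  0.065 ]
necktop [0.5095 0.1314 0.1002] [0.5149 0.1322 0.11  ] [0.5074 0.1299 0.11  ]
spindle [0.5117 0.1332 0.0926] [0.5134 0.1345 0.096 ] [0.5111 0.1318 0.096 ]
6.2 [-0.032   0.3503  2.4154  2.8694  0.3301 -1.4102] [0.4328 0.1231 0.1932]
[ 61.852    7.9395 -72.4278] [-0.0043  0.0006  0.0012] [0.4947 0.131  0.1207]
[  93.8308   11.1481 -110.73  ] [-0.0043  0.0006  0.0012] [0.5267 0.1342 0.0824]
```

carry_out(series=[[15,2,-18,0,0,0,1],[15,2,-18,0,0,0,1],[15,2,-18,0,0,0,1],[15,2,-18,-0.004,0,0,1],[8,1,-10,0,0,0,1],[8,1,-9,0,0,0,1],[0,0,0,0,0,0,1]])

```text
t: 6.9
ee_pos: [0.5104, 0.1335, 0.1014]
tool_rot: [0.938, 0.047, 0.342, -0.017]
wrist_force: [0.2, 0.4, -0.3]
gripper_width: 1.003
grip_force: 0.0
```

Run:
```python
from h import *
st=robot.sense(); print(st["t"],st["joint_pos"],st["ee_pos"],st["wrist_force"])
print(*delta([.513,.133,.097],.1,.0,s=-1))
S=robot.read_camera("scene");T=robot.read_camera("top")
a=cv2.resize(S["color"][220:320,310:430],None,fx=3.3,fy=3.3,interpolation=2)
b=cv2.resize(T["color"][190:300,200:310],None,fx=3.5,fy=3.5,interpolation=2)
im=np.zeros((390,785,3),np.uint8);im[:330,:396]=a;im[:385,400:785]=b
cv2.imwrite("pics/g1.png",im[:,:,::-1])
```

```text
6.9 [ 0.0102  0.6733  2.2957  3.0257  0.5279 -1.54  ] [0.5104 0.1335 0.1014] [ 0.1796  0.4371 -0.2999]
[ 14.702    0.7364 -18.935 ] [-0.0001  0.0014 -0.0008] [0.5252 0.1342 0.0824]
```

View pics/g1.png

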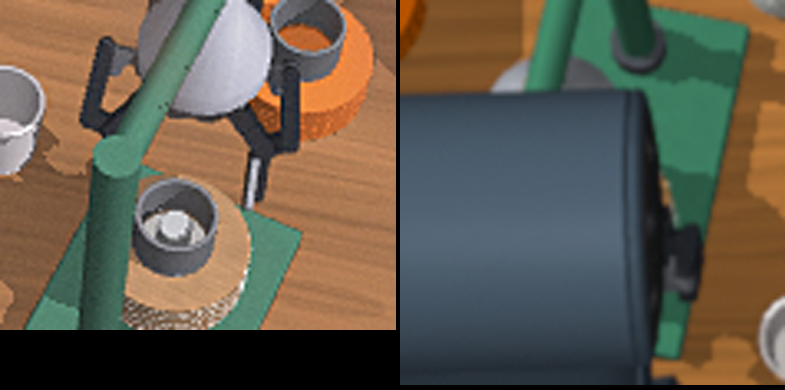

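The scene crop shows the open right finger at (252,205), just beside the neck rim at (175,205). The left finger is hidden behind the column, but the spacing fits a straddle of the neck. I'll advance and close.

carry_out(series=[[5,0,-6,0,0,0,1],[5,0,-6,0,0,0,1],[5,1,-7,0,0,0,1],[0,0,0,0,0,0,1]])

```text
t: 7.4
ee_pos: [0.5255, 0.1335, 0.0824]
tool_rot: [0.938, 0.046, 0.342, -0.017]
wrist_force: [-0.8, 0.8, -0.1]
gripper_width: 1.003
grip_force: 0.0
```

carry_out(series=[[0,0,0,0,0,0,0],[0,0,0,0,0,0,0],[0,0,0,0,0,0,0],[0,0,0,0,0,0,0],[0,0,0,0,0,0,0],[0,0,0,0,0,0,0],[0,0,0,0,0,0,0],[0,0,0,0,0,0,0]])

```text
t: 8.2
ee_pos: [0.5241, 0.1336, 0.0834]
tool_rot: [0.938, 0.046, 0.342, -0.017]
wrist_force: [-2.5, 0.6, 5.4]
gripper_width: 0.649
grip_force: 64.3
```

carry_out(series=[[0,0,1,0,0,0,0],[0,0,1,0,0,0,0],[0,0,1,0,0,0,0],[0,0,0,0,0,0,0],[0,0,0,0,0,0,0]])

```text
t: 8.7
ee_pos: [0.5243, 0.1335, 0.0857]
tool_rot: [0.939, 0.046, 0.342, -0.017]
wrist_force: [1.0, -0.3, -4.0]
gripper_width: 0.654
grip_force: 63.9
```

carry_out(series=[[0,0,1,0,0,0,0],[0,0,1,0,0,0,0],[0,0,1,0,0,0,0],[0,0,0,0,0,0,0],[0,0,0,0,0,0,0]])

```text
t: 9.2
ee_pos: [0.5241, 0.1335, 0.0876]
tool_rot: [0.939, 0.046, 0.34, -0.017]
wrist_force: [4.5, -0.2, -21.3]
gripper_width: 0.651
grip_force: 68.0
```

carry_out(series=[[0,0,-3,0,0,0,0],[-0.1,0.6,0,0,0,0.05,0],[-0.1,0.6,0,0,0,0.05,0],[-0.1,0.6,0,0,0,0.05,0],[-0.2,0.6,0,0,0,0.05,0],[0,0,0,0,0,0,0],[0,0,0,0,0,0,0]])

```text
t: 9.9
ee_pos: [0.5243, 0.1358, 0.0869]
tool_rot: [0.929, 0.139, 0.34, -0.051]
wrist_force: [0.3, -0.1, -4.3]
gripper_width: 0.651
grip_force: 69.7
```

carry_out(series=[[0,0,1,0,0,0,0],[0,0,2,0,0,0,0],[0,0,0,0,0,0,0],[0,0,0,0,0,0,0]])

```text
t: 10.3
ee_pos: [0.5237, 0.1361, 0.0876]
tool_rot: [0.93, 0.14, 0.337, -0.051]
wrist_force: [5.1, 0.8, -20.1]
gripper_width: 0.646
grip_force: 70.1
```

Run:
```python
from h import *
st=robot.sense(); print(st["t"],st["joint_pos"],st["ee_pos"],st["wrist_force"],st["wrist_torque"],R.from_quat(st["tool_rot"]).apply([0,0,1]))
```

```text
10.3 [-0.0913  0.7094  2.2709  2.6559  0.5491 -1.4535] [0.5237 0.1361 0.0876] [  5.0622   0.8494 -20.0637] [-0.4469  1.3735  0.018 ] [ 0.6123  0.1886 -0.7678]
```

carry_out(series=[[0,0,-3,0,0,0,0],[-0.2,0.6,0,0,0,0.05,0],[-0.2,0.5,0,0,0,0.05,0],[0,0,1,0,0,0,0],[0,0,2,0,0,0,0],[0,0,0,0,0,0,0],[0,0,0,0,0,0,0]])

```text
t: 11.0
ee_pos: [0.5238, 0.1367, 0.0877]
tool_rot: [0.922, 0.186, 0.334, -0.067]
wrist_force: [5.4, 0.5, -20.1]
gripper_width: 0.647
grip_force: 70.9
```

carry_out(series=[[0,0,-3,0,0,0,0],[-0.2,0.5,0,0,0,0.05,0],[-0.3,0.5,0,0,0,0.05,0],[0,0,1,0,0,0,0],[0,0,2,0,0,0,0],[0,0,0,0,0,0,0],[0,0,0,0,0,0,0]])

```text
t: 11.7
ee_pos: [0.5232, 0.1377, 0.0878]
tool_rot: [0.911, 0.231, 0.331, -0.084]
wrist_force: [5.1, 1.5, -20.6]
gripper_width: 0.646
grip_force: 71.0
```

carry_out(series=[[0,0,-3,0,0,0,0],[-0.3,0.5,0,0,0,0.05,0],[-0.3,0.5,0,0,0,0.05,0],[0,0,1,0,0,0,0],[0,0,2,0,0,0,0],[0,0,0,0,0,0,0],[0,0,0,0,0,0,0]])

```text
t: 12.4
ee_pos: [0.5223, 0.1389, 0.0885]
tool_rot: [0.898, 0.277, 0.327, -0.1]
wrist_force: [3.4, -0.0, -15.8]
gripper_width: 0.649
grip_force: 71.7
```

carry_out(series=[[0,0,-3,0,0,0,0],[-0.3,0.5,0,0,0,0.05,0],[-0.4,0.4,0,0,0,0.05,0],[0,0,1,0,0,0,0],[0,0,2,0,0,0,0],[0,0,0,0,0,0,0],[0,0,0,0,0,0,0]])

```text
t: 13.1
ee_pos: [0.5216, 0.1402, 0.0895]
tool_rot: [0.883, 0.321, 0.322, -0.117]
wrist_force: [0.1, -0.0, -4.1]
gripper_width: 0.65
grip_force: 73.0
```

Free at about 0.6 rad of turn (0.5 was the edge). I'll centre a little further and slide up slowly.

carry_out(series=[[-0.2,0.2,0,0,0,0.03,0],[0,0,2,0,0,0,0],[0,0,2,0,0,0,0],[0,0,2,0,0,0,0],[0,0,2,0,0,0,0],[0,0,2,0,0,0,0],[0,0,0,0,0,0,0]])

```text
t: 13.8
ee_pos: [0.5216, 0.1402, 0.0995]
tool_rot: [0.878, 0.335, 0.32, -0.122]
wrist_force: [-0.2, 0.6, -4.9]
gripper_width: 0.647
grip_force: 73.0
```

Run:
```python
from h import *
st=robot.sense(); print(st["t"],st["joint_pos"],st["ee_pos"],st["wrist_force"],st["wrist_torque"],R.from_quat(st["tool_rot"]).apply([0,0,1]))
```

```text
13.8 [-0.2623  0.6717  2.1946  1.8112  0.5875 -1.1492] [0.5216 0.1402 0.0995] [-0.153   0.5887 -4.9343] [-0.4742  0.5785  0.0004] [ 0.4807  0.4283 -0.7651]
```

carry_out(series=[[0,0,4,0,0,0,0],[0,0,5,0,0,0,0],[0,0,5,0,0,0,0],[0,0,5,0,0,0,0],[0,0,5,0,0,0,0],[0,0,2,0,0,0,0],[0,0,0,0,0,0,0]])

```text
t: 14.5
ee_pos: [0.5217, 0.1401, 0.1256]
tool_rot: [0.878, 0.335, 0.32, -0.122]
wrist_force: [-0.1, -0.2, -3.7]
gripper_width: 0.651
grip_force: 72.9
```

carry_out(series=[[0,0,4,0,0,0,0],[0,0,5,0,0,0,0],[0,0,5,0,0,0,0],[0,0,5,0,0,0,0],[0,0,5,0,0,0,0],[0,0,5,0,0,0,0],[0,0,3,0,0,0,0],[0,0,0,0,0,0,0]])

```text
t: 15.3
ee_pos: [0.5216, 0.1402, 0.1574]
tool_rot: [0.878, 0.335, 0.32, -0.122]
wrist_force: [-0.3, 0.3, -4.3]
gripper_width: 0.645
grip_force: 72.9
```

Run:
```python
from h import *
st=robot.sense(); print(st["t"],st["joint_pos"],st["ee_pos"],st["wrist_force"],st["wrist_torque"],R.from_quat(st["tool_rot"]).apply([0,0,1]))
S=robot.read_camera("scene");T=robot.read_camera("top")
a=cv2.resize(S["color"][180:340,280:430],None,fx=2.6,fy=2.6,interpolation=2)
b=cv2.resize(T["color"][150:310,190:340],None,fx=2.6,fy=2.6,interpolation=2)
cv2.imwrite("pics/l1.png",np.hstack([a,b])[:,:,::-1])
```

```text
15.3 [-0.2625  0.5152  2.1634  1.5226  0.5693 -0.806 ] [0.5216 0.1402 0.1574] [-0.3223  0.3277 -4.2797] [-0.5513  0.617  -0.0236] [ 0.4806  0.4284 -0.7652]
```

View pics/l1.png

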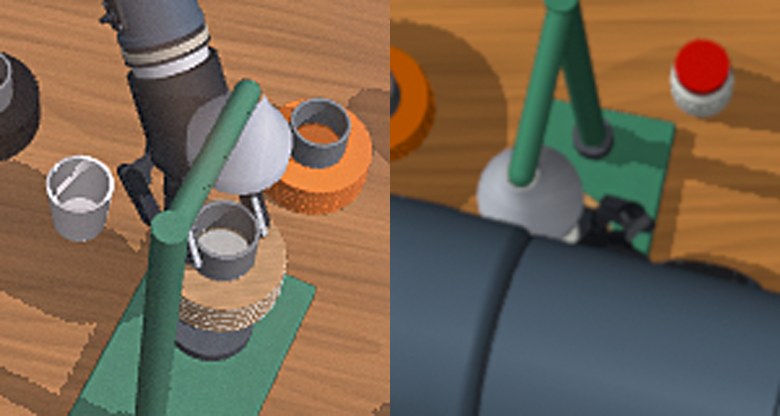

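The reel hangs level, clear of the spindle: the seat shows below it at (213,340), and the floor's keyhole is seen through the neck. Next I'll check the IK from here to the pan.

```bash
cat > t.py <<'E'
from k import *
st=robot.sense();X=st["ee_pos"];Q=R.from_quat(st["tool_rot"]);q=st["joint_pos"]
A=np.array([.513,.133]);B=np.array([.563,-.1795]);off=X[:2]-A
print("off",off)
for tot in(0,-.4,-.8):
    q=st["joint_pos"]
    for i in range(0,11):
        r=R.from_euler('z',tot*i/10);x=np.r_[A+(B-A)*i/10+r.apply(np.r_[off,0])[:2],X[2]]
        q,e=ik(x,r*Q,q)
        if i%2==0 or e>2e-3: print(tot,i,q,round(e,4))
    q,e=ik(x-[0,0,.037],r*Q,q);print("down",q,e,(x-X)*1000)
E
python3 t.py
```

```text
off [0.0085 0.0072]
0 0 [-0.2632  0.5155  2.165   1.5243  0.5687 -0.8079] 0.0
0 2 [-0.4142  0.5221  2.1332  1.3662  0.6401 -0.7792] 0.0
0 4 [-0.5456  0.5348  2.0784  1.2227  0.713  -0.7425] 0.0
0 6 [-0.6565  0.5543  2.0041  1.0996  0.7884 -0.7031] 0.0
0 8 [-0.7484  0.5809  1.9136  0.9979  0.8663 -0.6639] 0.0
0 10 [-0.8242  0.6145  1.8092  0.9153  0.9461 -0.6255] 0.0
down [-0.8242  0.6817  1.8256  0.9666  0.8969 -0.7102] 1.2759041201771803e-10 [  50.  -312.5    0. ]
-0.4 0 [-0.2632  0.5155  2.165   1.5243  0.5687 -0.8079] 0.0
-0.4 2 [-0.3963  0.5167  2.1587  1.4718  0.5927 -0.8019] 0.0
-0.4 4 [-0.5172  0.5219  2.1338  1.4107  0.6139 -0.7718] 0.0
-0.4 6 [-0.6231  0.5314  2.0923  1.3474  0.6322 -0.722 ] 0.0
-0.4 8 [-0.7135  0.5456  2.0364  1.2861  0.6479 -0.6565] 0.0
-0.4 10 [-0.7891  0.5646  1.9683  1.2278  0.6608 -0.5786] 0.0
down [-0.7891  0.6427  1.9866  1.3505  0.6339 -0.7322] 4.847061337368008e-15 [  52.1218 -316.3571    0.    ]
-0.8 0 [-0.2632  0.5155  2.165   1.5243  0.5687 -0.8079] 0.0
-0.8 2 [-0.3744  0.5123  2.1815  1.589   0.5471 -0.8325] 0.0
-0.8 4 [-0.4735  0.5128  2.179   1.6425  0.5206 -0.8308] 0.0
-0.8 6 [-0.5576  0.5168  2.1585  1.6865  0.4856 -0.8034] 0.0
-0.8 8 [-0.6258  0.5247  2.1213  1.721   0.4397 -0.751 ] 0.0
-0.8 10 [-0.6791  0.5373  2.0686  1.7423  0.3813 -0.6729] 0.0
down [-0.6789  0.6246  2.0885  1.9882  0.4126 -0.9391] 4.121177312984333e-10 [  52.5741 -320.7361    0.    ]
```

carry_out(series=[[0,-6,0,0,0,0,0],[1,-12,0,0,0,0,0],[2,-16,0,0,0,0,0],[3,-20,0,0,0,0,0],[4,-20,0,0,0,0,0],[4,-20,0,0,0,0,0],[4,-20,0,0,0,0,0],[4,-20,0,0,0,0,0],[4,-20,0,0,0,0,0],[4,-20,0,0,0,0,0]])

```text
t: 16.4
ee_pos: [0.5514, -0.0351, 0.1567]
tool_rot: [0.878, 0.335, 0.32, -0.122]
wrist_force: [0.0, 0.1, -4.7]
gripper_width: 0.65
grip_force: 72.9
```

carry_out(series=[[4,-20,0,0,0,0,0],[4,-20,0,0,0,0,0],[4,-20,0,0,0,0,0],[4,-20,0,0,0,0,0],[4,-20,0,0,0,0,0],[0,-18,0,0,0,0,0],[0,-12,0,0,0,0,0],[0,-8,0,0,0,0,0],[0,0,0,0,0,0,0],[0,0,0,0,0,0,0]])

```text
t: 17.4
ee_pos: [0.571, -0.171, 0.157]
tool_rot: [0.878, 0.335, 0.32, -0.123]
wrist_force: [-0.2, -0.4, -4.8]
gripper_width: 0.647
grip_force: 73.0
```

Run:
```python
from h import *
st=robot.sense(); print(st["t"],st["ee_pos"],st["wrist_force"],"axis",st["ee_pos"][:2]-[.0085,.0072],R.from_quat(st["tool_rot"]).apply([0,0,1]))
S=robot.read_camera("scene");T=robot.read_camera("top")
a=cv2.resize(S["color"][200:360,150:300],None,fx=2.6,fy=2.6,interpolation=2)
b=cv2.resize(T["color"][160:320,310:460],None,fx=2.6,fy=2.6,interpolation=2)
cv2.imwrite("pics/p1.png",np.hstack([a,b])[:,:,::-1])
```

```text
17.4 [ 0.571 -0.171  0.157] [-0.2026 -0.3533 -4.7643] axis [ 0.5625 -0.1782] [ 0.4794  0.4298 -0.7652]
```

View pics/p1.png

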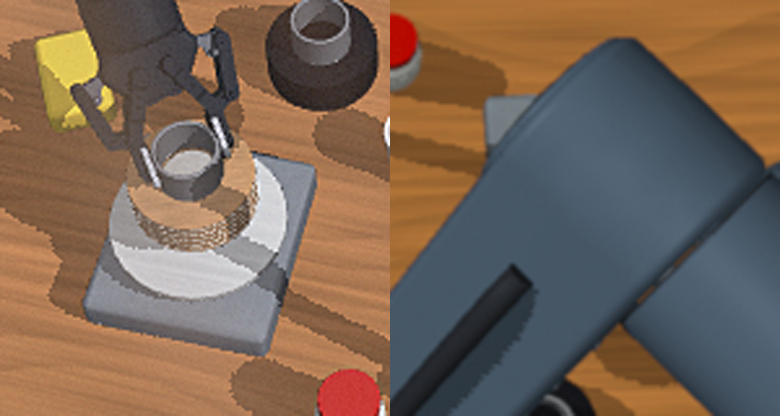

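The reel is level over the pan: neck at (187,150), pan around (198,228) in the crop. The offset matches the remaining height, so I'll lower it gently.

carry_out(series=[[0,0,-4,0,0,0,0],[0,0,-5,0,0,0,0],[0,0,-5,0,0,0,0],[0,0,-5,0,0,0,0],[0,0,-5,0,0,0,0],[0,0,-4,0,0,0,0],[0,0,-2,0,0,0,0],[0,0,-1,0,0,0,0],[0,0,0,0,0,0,0]])

```text
t: 18.4
ee_pos: [0.5716, -0.1719, 0.126]
tool_rot: [0.878, 0.335, 0.32, -0.122]
wrist_force: [-0.0, 0.3, -4.5]
gripper_width: 0.65
grip_force: 73.0
```

carry_out(series=[[0,0,-1,0,0,0,0],[0,0,-1,0,0,0,0],[0,0,-1,0,0,0,0],[0,0,-1,0,0,0,0],[0,0,-1,0,0,0,0],[0,0,0,0,0,0,0],[0,0,0,0,0,0,0]])

```text
t: 19.1
ee_pos: [0.5716, -0.1719, 0.1211]
tool_rot: [0.878, 0.335, 0.32, -0.122]
wrist_force: [0.1, 0.3, -4.9]
gripper_width: 0.646
grip_force: 73.0
```

carry_out(series=[[0,0,-0.5,0,0,0,0],[0,0,-0.5,0,0,0,0],[0,0,-0.5,0,0,0,0],[0,0,-0.5,0,0,0,0],[0,0,0,0,0,0,0]])

```text
t: 19.6
ee_pos: [0.5716, -0.1718, 0.119]
tool_rot: [0.878, 0.335, 0.32, -0.122]
wrist_force: [-0.4, -0.3, -4.3]
gripper_width: 0.65
grip_force: 73.0
```

carry_out(series=[[0,0,-0.4,0,0,0,0],[0,0,-0.4,0,0,0,0],[0,0,-0.4,0,0,0,0],[0,0,0,0,0,0,0]])

```text
t: 20.0
ee_pos: [0.5716, -0.1718, 0.1185]
tool_rot: [0.878, 0.335, 0.32, -0.122]
wrist_force: [-3.4, -0.8, 1.9]
gripper_width: 0.651
grip_force: 73.7
```

carry_out(series=[[0,0,0,0,0,0,0.68],[0,0,0,0,0,0,0.72],[0,0,0,0,0,0,0.8],[0,0,0,0,0,0,0.9],[0,0,0,0,0,0,1],[0,0,0,0,0,0,1],[0,0,0,0,0,0,1],[0,0,0,0,0,0,1]])

```text
t: 20.8
ee_pos: [0.5716, -0.1718, 0.1179]
tool_rot: [0.878, 0.335, 0.32, -0.122]
wrist_force: [-0.5, -0.5, -0.9]
gripper_width: 1.0
grip_force: 0.0
```

carry_out(series=[[-3,-3,5,0,0,0,1],[-5,-4,8,0,0,0,1],[-7,-6,12,0,0,0,1],[-10,-9,15,0,0,0,1],[-10,-9,15,0,0,0,1],[-10,-9,15,0,0,0,1],[-10,-9,15,0,0,0,1],[-10,-9,15,0,0,0,1],[-5,-4,8,0,0,0,1],[0,0,0,0,0,0,1]])

```text
t: 21.8
ee_pos: [0.5013, -0.2354, 0.2275]
tool_rot: [0.878, 0.334, 0.32, -0.12]
wrist_force: [0.0, 0.0, 0.3]
gripper_width: 1.001
grip_force: 0.0
```

Run:
```python
from h import *
st=robot.sense(); print(st["t"],st["ee_pos"],st["wrist_force"],st["gripper_width"])
S=robot.read_camera("scene");T=robot.read_camera("top")
a=cv2.resize(S["color"][200:390,140:440],None,fx=2.6,fy=2.6,interpolation=2)
cv2.imwrite("pics/e1.png",a[:,:,::-1])
```

```text
21.8 [ 0.5013 -0.2354  0.2275] [0.0424 0.0271 0.2918] 1.0013422102999887
```

View pics/e1.png

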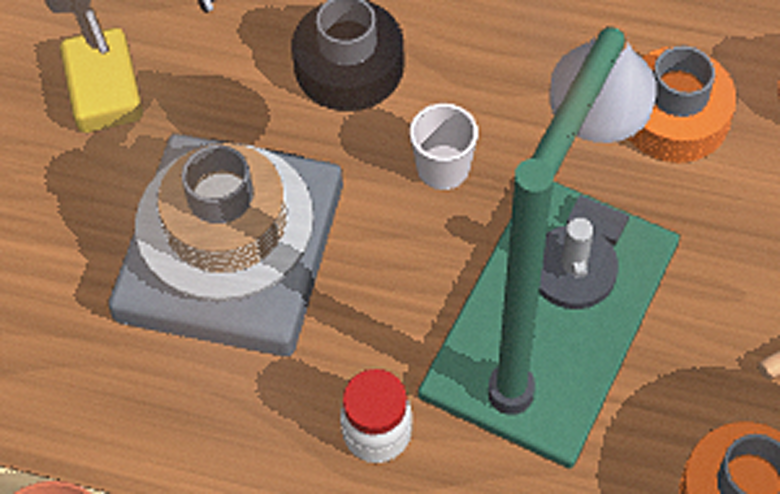

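The reel stands upright and well inside the pan (body centre about (222,210), pan centre about (224,222) in the crop), the spindle is bare, the cup, jar and sponge are undisturbed, and the gripper is clear.

```bash
python3 -c "
from rig import robot
print(robot.finish_job())"
```

```text
the job is handed in; nothing more can be done
None
```

The reel came free after about 0.6 rad of anticlockwise turn and now stands upright, fully on the scale's pan; the gripper is clear, and I handed the job in at about 22 s of the allowed 58 s.

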